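Fasten the open cover stud on a repaired power unit

TASK

The cover of the repaired power unit is held by two black wing-headed quarter-turn studs, and one of them is still open, its wing standing across the cover instead of along its long side. Press the open stud down and turn it a quarter turn clockwise until its cam catches, then let go. Leave the stud that is already fastened as it is.

Things in the scene. Friction and masses are not known exactly. Their poses are not given: they have to be found in the camera images.
- stud_wing (a point): Centre of the top face of the open stud's wing, 121 mm above the bench while up; moves with the wing. The wing is an upright black bar 42 mm long, 12 thick, 25 high, on a steel disc 44 mm across, 5 thick (disc top 25 mm below this point; fingertips may rest on it). x axis: along the wing's length; z: up. It stands on the cover of a fixed grey steel case 170 x 280 mm, cover top at 72 mm.
- stud_press (a joint): How far the open stud is pressed down, in m: 0 up, 0.015 fully down. A spring pushes it up with about 4 N at the top and 11 N fully down. The cam is free to turn only from 0.009 down; about 0.012 is a good press. Once caught and let go, the stud rises to about 0.004 and is held there.
- stud_turn (a joint): Turn of the open stud in rad, growing clockwise seen from above: near 0 is open (wing across the cover, parallel to its short side), 1.57 is fastened (wing along the long side). Unless pressed it is blocked at about 0.25. The cam catches from about 1.2 on; the stop is at 1.8. It turns easily, under 0.2 N m.
- other_turn (a joint): The same turn of the other, already fastened stud: about 1.57 at the start, and to stay so. It looks the same but its wing lies along the cover's long side, 180 mm from the open one at the other end of the cover; either may be the left one. The low round black cap on the cover (30 mm across, 14 mm high) is a fuse holder, no part of the work.

How it is judged:
By the outcome, as a careful person would: the job done as asked, in the order asked, and still so for the second after the job is handed in, with the robot touching nothing.
It also fails if it takes over 32 s, if anything falls off the work surface, if the arm or the gripper's body presses on something with over 40 N, if the wrist force passes 120 N, or if a joint passes its speed limit or range.

ROBOT

A 7-joint arm with a two-finger parallel gripper is mounted at the origin on the work surface. World frame = base frame: x ahead of the robot, y to its left, z up, the work surface at z = 0. Lengths are in m, angles in rad, forces in N, time in s.
With the tool pointing down it reaches from about 0.425 to 0.875 m from the base axis. Payload 8.4 kg.
Tool frame: the origin (TCP) lies at the very end of the fingers, on their centre line; the grasp point (between the pads) lies 19 mm behind it (r.grip_point_offset is the distance from the TCP to the grasp point, in m); z points along the fingers, y is the line along which they close (so a half turn about z gives the same grasp; the last joint's range is limited). The gripper opens to 85 mm and grips with 20 to 120 N. Pads are 22 mm wide; open, the fingers measure 114 mm over their backs; the gripper's body (76 mm by 85 mm) begins 54 mm behind the grasp point. The pads swing forward as they close: fully open they stand 13 mm farther back than shut.
Start: joints at [-1.348, 0.333, 0.04, 1.465, -0.013, 1.343, -0.059], TCP at [0.206, 0.617, 0.231] pointing down, gripper open.
Joint ranges: [-2.58, 2.58], [-0.38, 2.09], [-1.3, 1.39], [0.25, 2.4], [-1.5, 4.64], [0.08, 2.09], [-2.65, 2.65]. Speed limits (rad/s): [2.22, 2.22, 2.79, 2.79, 3.14, 3.14, 3.14].

INTERFACE

Orientations are given as a rotation vector (axis times angle).
In Python, from cell import r, optics gives the robot as it stands (r), with the cameras (optics).
- The arm moves only by the tool jog_arm, called as name([rows], argument=value, ...), one row to a line, values as JSON. Schema: {"type":"object","properties":{"rows":{"type":"array","items":{"type":"object","properties":{"jaw":{"type":"number"},"x":{"type":"number"},"y":{"type":"number"},"z":{"type":"number"},"drx":{"type":"number"},"dry":{"type":"number"},"drz":{"type":"number"}},"additionalProperties":false,"required":["jaw"]},"minItems":1,"maxItems":20},"grip_force":{"type":"number"},"only":{"type":"string"},"quiet":{"type":"boolean"},"lines":{"type":"string"}},"required":["rows"],"additionalProperties":false}. rows is a list of rows, 1 to 20 of them, each an object with the fields jaw (the finger opening in m), x, y, z (the shift in shares of 0.8 m (1.0 is 0.8 m)), drx, dry, drz (a rotation vector in fractions of the full range, 1 being pi rad); a field left out counts as zero (the opening has to be given); each row is the pose to reach, as a shift and turn from the pose commanded when the call began, along the tool's axes at that moment; what a row does not reach only later rows make up. A row lasts 1/10 s, in which the tool goes at most 0.05 m and 0.15 rad, less where a joint would pass 70% of its speed; a pose out of reach is approached as far as the arm can. The fingers move at their own pace and stop on an object; grip_force is the grip in N (left out, the last holds). Time passes only in rows, so rows that do not move let the fingers close. The tool returns the time, the measured TCP pose, the force, the opening and the grip force at its end. only (a regular expression) keeps the lines of the reply that match it, lines (a string "A,B") keeps lines A to B, and quiet returns only ok. A shift or turn number past 1, either way, is cut back to 1. Input that does not fit is refused with a message, and nothing moves.
- r.get_obs(): the state, without advancing time (a new reading comes with each control period).
- optics.snapshot(name): name is "side" or "top"; returns the picture (420x560x3 uint8, blue, green, red); there is no depth.
- optics.camera_info(name): a dict with "vertical_fov" (degrees; the focal length in pixels is half the picture's height over the tangent of half this angle, whatever the lens; pixels are square), "cx", "cy" (the principal point, pixels), "view" (4x4, takes a point from world to camera coordinates). Camera axes: x right, y up, looking along -z (the intrinsics and any distortion apply to the point x, -y, -z); pixel columns grow to the right and rows downward; lengths in m; the calibration is good to about 2 mm. A picture is of the moment at which its call begins. camera_info takes no time and is no camera call.
- r.close_job(): hands the job in; it is judged then, once.
The state is a dict: "time_s": time; "joint_positions": joint angles; "qvel": joint speeds; "tau": joint torques, N m; "tool_pos": TCP position; "ee_rot": TCP orientation; "force": force on the tool from outside, world axes, zero at the start; "moment": the same for the moment, N m; "width": finger opening in m; "grasp_force": force on a finger pad.
Only numpy, scipy, OpenCV 4.12 (cv2) and the standard library are available. Lean on these libraries where they do the work, as an engineer would, in place of code of your own. Each camera call takes 0.05 s, during which the arm holds its last target. There are 200 camera calls.

## Working session

There is one attempt and no reset: what is moved stays moved. The work goes in short steps, Python scripts to look and compute and a tool call to move; the robot and the scene stay as the last step left them, time stands still between calls to the robot, and variables do not carry over. Pictures are saved under pics/ and viewed, at most 10 in all, crops included, and the job is handed in when it is done.

```bash
ls; mkdir -p pics; python3 - <<'E'
from cell import r, optics
import cv2
for n in("top","side"):
    cv2.imwrite(f"pics/{n}0.png",optics.snapshot(n)); print(n,optics.camera_info(n))
o=r.get_obs(); print(o)
E
```

```text
cell.py
pics
top {'vertical_fov': 52.34490601811187, 'cx': 281.5188713340296, 'cy': 207.23686852968967, 'view': array([[ 0.02676841, -0.99954357,  0.01400349,  0.05082064],
       [ 0.98622432,  0.028694  ,  0.16290563, -0.59305823],
       [-0.16323309,  0.00944986,  0.98654227, -0.73354879],
       [ 0.        ,  0.        ,  0.        ,  1.        ]])}
side {'vertical_fov': 57.773551464672614, 'cx': 282.1626707812202, 'cy': 211.21147059730737, 'view': array([[ 0.96990664, -0.24343432,  0.00456551, -0.53845182],
       [ 0.18707035,  0.75707752,  0.6259699 , -0.21700105],
       [-0.155839  , -0.60627829,  0.77983385, -0.62323102],
       [ 0.        ,  0.        ,  0.        ,  1.        ]])}
{'time_s': 0.1, 'joint_positions': array([-1.34821521,  0.33384353,  0.03985767,  1.46618844, -0.01342233,
        1.3432944 , -0.05850686]), 'qvel': array([-0.00042185, -0.00043462,  0.00174841, -0.0010358 ,  0.00188176,
        0.00076841,  0.0010309 ]), 'tau': array([ 3.83050705e-03, -6.60025406e+01,  1.37000408e+00, -4.06471395e+01,
        1.69843447e-02,  9.02718311e-03,  5.52471954e-05]), 'tool_pos': array([0.20544311, 0.61624222, 0.23050511]), 'ee_rot': array([-5.03268111e-01, -3.10085248e+00,  2.29130838e-03]), 'force': array([-0.29711505,  0.41751284, -0.58479428]), 'moment': array([ 0.0144529 ,  0.00866655, -0.04127115]), 'grasp_force': 0.0, 'width': 0.08572903513499447}
```

View pics/top0.png

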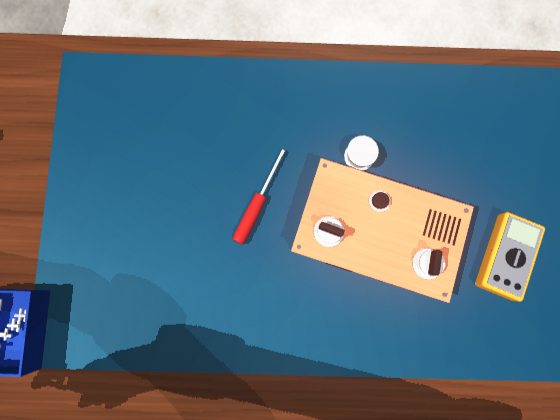

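View pics/side0.png

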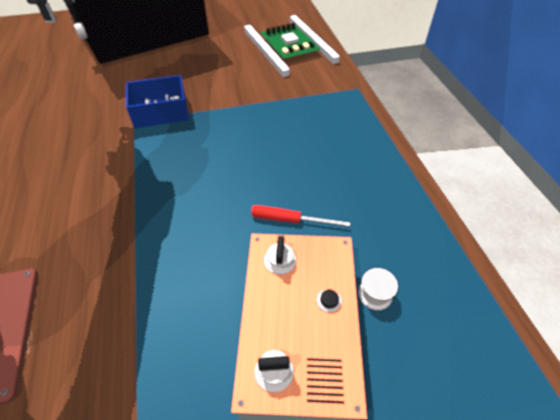

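The open stud is the right one in top (~433,262), at the bottom in side (~274,364). The fastened one is at top (330,229), side (281,250), its wing along the long side. I'll zoom in on both studs.

```bash
cat > h.py <<'E'
import numpy as np
from cell import r, optics
def ray(n,u,v):
    c=optics.camera_info(n); V=c["view"]; f=210/np.tan(np.radians(c["vertical_fov"])/2)
    d=V[:3,:3].T@np.array([(u-c["cx"])/f,-(v-c["cy"])/f,-1]); return -V[:3,:3].T@V[:3,3],d/np.linalg.norm(d)
def plane(n,u,v,z):
    o,d=ray(n,u,v); return o+d*(z-o[2])/d[2]
def cross(pt,ps):
    (a,d),(b,e)=ray("top",*pt),ray("side",*ps)
    s=np.linalg.lstsq(np.c_[d,-e],b-a,rcond=None)[0]
    p,q=a+s[0]*d,b+s[1]*e; return (p+q)/2,np.linalg.norm(p-q)
E
python3 - <<'E'
import cv2,numpy as np
from h import *
t,s=cv2.imread("pics/top0.png"),cv2.imread("pics/side0.png")
A=[cv2.resize(i,(400,400),interpolation=cv2.INTER_CUBIC) for i in(t[235:285,405:455],s[340:390,250:300])]
cv2.imwrite("pics/crop.png",np.hstack(A))
for n,i,(u,v) in(("top",t,(434,262)),("side",s,(274,364)),("top",t,(330,229)),("side",s,(281,250))):
    w=np.zeros(i.shape[:2],np.uint8); cv2.circle(w,(u,v),22,255,-1)
    m=((i.max(2)<75)*w).astype(np.uint8)
    c=max(cv2.findContours(m,0,2)[0],key=cv2.contourArea); b=cv2.minAreaRect(c)
    print(n,np.round(cv2.boxPoints(b),1).tolist(),b[0],plane(n,*b[0],.121))
# known sizes: cover corners at z=.072
P=[plane("top",u,v,.072) for u,v in((321,158),(475,206),(450,301),(292,251))]
print(P,[np.linalg.norm(P[i]-P[(i+1)%4]) for i in range(4)])
print([cross(a,b) for a,b in (((434,262),(274,364)),((330,229),(281,250)))])
E
```

```text
Traceback (most recent call last):
ValueError: max() iterable argument is empty
```

View pics/crop.png

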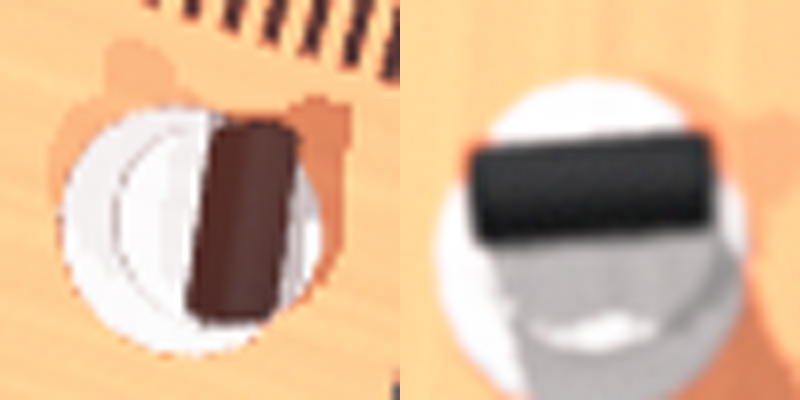

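```bash
python3 - <<'E'
import cv2,numpy as np
from h import *
np.set_printoptions(precision=4,suppress=True)
t,s=cv2.imread("pics/top0.png"),cv2.imread("pics/side0.png")
for n,i,(u,v) in(("top",t,(434,262)),("side",s,(274,364)),("top",t,(330,229)),("side",s,(281,250))):
    w=np.zeros(i.shape[:2],np.uint8); cv2.circle(w,(u,v),22,1,-1)
    m=((i.max(2)<115)*w).astype(np.uint8)
    c=max(cv2.findContours(m,0,2)[0],key=cv2.contourArea); b=cv2.minAreaRect(c)
    print(n,np.round(cv2.boxPoints(b),1).tolist(),np.array(b[0]),plane(n,*b[0],.121))
for n in("top","side"): print(n,"cam",ray(n,0,0)[0])
P=[plane("top",u,v,.072) for u,v in((321,158),(475,206),(450,301),(292,251))]
print(P,[np.linalg.norm(P[i]-P[(i+1)%4]) for i in range(4)])
P=[plane("side",u,v,.072) for u,v in((250,234),(354,236),(366,413),(234,409))]
print(P,[np.linalg.norm(P[i]-P[(i+1)%4]) for i in range(4)])
print(t[262,424:446].tolist())
print(s[354:374,274].tolist())
E
```

```text
top [[427.79998779296875, 273.70001220703125], [431.29998779296875, 248.89999389648438], [442.20001220703125, 250.5], [438.70001220703125, 275.20001220703125]] [434.99 262.07] [ 0.496  -0.1846  0.121 ]
side [[258.29998779296875, 358.29998779296875], [287.8999938964844, 356.20001220703125], [288.79998779296875, 368.5], [259.20001220703125, 370.6000061035156]] [273.5304 363.4264] [ 0.4946 -0.1937  0.121 ]
top [[317.8999938964844, 228.0], [320.6000061035156, 220.8000030517578], [344.20001220703125, 229.6999969482422], [341.6000061035156, 236.8000030517578]] [331.0616 228.8356] [ 0.5457 -0.0144  0.121 ]
side [[277.0, 237.0], [284.0, 237.0], [284.0, 263.0], [277.0, 263.0]] [280.5 250. ] [ 0.5448 -0.0283  0.121 ]
top cam [0.4638 0.0747 0.8196]
side cam [ 0.4657 -0.3446  0.6243]
[array([ 0.6799, -0.0014,  0.072 ]), array([ 0.5998, -0.2778,  0.072 ]), array([ 0.4324, -0.2266,  0.072 ]), array([0.5107, 0.0472, 0.072 ])] [np.float64(0.28768512904067123), np.float64(0.1749633767525699), np.float64(0.28479101621519265), np.float64(0.17606759093909016)]
[array([0.5081, 0.0481, 0.072 ]), array([ 0
[... 176 characters left out ...]
(0.1727997618280229), np.float64(0.2810830861269592)]
[[251, 251, 253], [242, 241, 246], [241, 241, 246], [242, 241, 246], [242, 242, 246], [192, 192, 208], [46, 50, 90], [40, 45, 86], [40, 46, 86], [40, 45, 85], [48, 52, 89], [54, 58, 92], [61, 63, 95], [57, 61, 94], [55, 58, 91], [54, 57, 91], [47, 51, 86], [150, 152, 169], [186, 187, 201], [215, 215, 226], [218, 217, 227], [110, 144, 227]]
[[255, 254, 255], [254, 254, 255], [215, 216, 224], [119, 120, 123], [64, 62, 64], [61, 61, 59], [60, 58, 59], [60, 58, 58], [57, 56, 55], [49, 48, 47], [43, 41, 42], [39, 37, 35], [29, 29, 29], [28, 26, 26], [36, 35, 36], [76, 76, 79], [133, 133, 137], [175, 174, 181], [186, 187, 192], [186, 185, 192]]
```

```bash
python3 - <<'E'
from h import *
from scipy.spatial.transform import Rotation as R
np.set_printoptions(precision=4,suppress=True)
a,b=(437.4,262.4),(273.3,360.2)
print(plane("top",*a,.121),plane("side",*b,.121),cross(a,b))
# wing direction from long edges of top face (top view right edge; side view upper edge)
for n,p,q in(("top",(442.2,250.5),(438.7,275.2)),("side",(258.3,358.3),(287.9,356.2))):
    P,Q=plane(n,*p,.121),plane(n,*q,.121); d=Q-P; print(n,np.linalg.norm(d),np.degrees(np.arctan2(d[1],d[0])))
o=r.get_obs(); M=R.from_rotvec(o["ee_rot"]).as_matrix(); print(M)
T=cross(a,b)[0]; print(T,M.T@(T-o["tool_pos"]))
for e in((.6799+.0,-.0014,.5107,.0472),(.5998,-.2778,.4324,-.2266)): print(np.degrees(np.arctan2(e[3]-e[1],e[2]-e[0])))
E
```

```text
[ 0.4956 -0.1885  0.121 ] [ 0.4952 -0.1897  0.121 ] (array([ 0.4955, -0.1892,  0.1193]), np.float64(0.0004015628767536304))
top 0.04079781292893024 169.9782413267575
side 0.03842274878955262 -10.022875436771447
[[-0.9487  0.3163 -0.0004]
 [ 0.3163  0.9487 -0.0014]
 [-0.0001 -0.0015 -1.    ]]
[ 0.4955 -0.1892  0.1193] [-0.5299 -0.6722  0.1122]
163.97413255155024
162.99352592487702
```

The two views agree to 1 mm: the open wing is at (0.495, -0.189) and 0.119–0.121 high, measured length 41 mm. Its length lies at about -10° and the cover's short side at -16.5°. I'll move above it by way of (0.52, 0.20), to stay outside the minimum reach.

Units first: shifts go in shares of 0.8 m and turns go in shares of pi rad. So -0.672 m / 0.8 = -0.84, -0.53 m / 0.8 = -0.6625, -0.147 rad / 3.1416 = -0.0468.

jog_arm([
  {"jaw": 0.085,"x": -0.5375,"y": -0.3688},
  {"jaw": 0.085,"x": -0.5375,"y": -0.3688},
  {"jaw": 0.085,"x": -0.5375,"y": -0.3688},
  {"jaw": 0.085,"x": -0.5375,"y": -0.3688},
  {"jaw": 0.085,"x": -0.5375,"y": -0.3688},
  {"jaw": 0.085,"x": -0.5375,"y": -0.3688},
  {"jaw": 0.085,"x": -0.5375,"y": -0.3688},
  {"jaw": 0.085,"x": -0.5375,"y": -0.3688},
  {"jaw": 0.085,"x": -0.5375,"y": -0.3688},
  {"jaw": 0.085,"x": -0.5375,"y": -0.3688,"drz": -0.0468},
  {"jaw": 0.06,"x": -0.6625,"y": -0.84,"z": 0.05,"drz": -0.0468},
  {"jaw": 0.06,"x": -0.6625,"y": -0.84,"z": 0.05,"drz": -0.0468},
  {"jaw": 0.06,"x": -0.6625,"y": -0.84,"z": 0.05,"drz": -0.0468},
  {"jaw": 0.06,"x": -0.6625,"y": -0.84,"z": 0.05,"drz": -0.0468},
  {"jaw": 0.06,"x": -0.6625,"y": -0.84,"z": 0.05,"drz": -0.0468},
  {"jaw": 0.06,"x": -0.6625,"y": -0.84,"z": 0.05,"drz": -0.0468},
  {"jaw": 0.06,"x": -0.6625,"y": -0.84,"z": 0.05,"drz": -0.0468},
  {"jaw": 0.06,"x": -0.6625,"y": -0.84,"z": 0.05,"drz": -0.0468},
  {"jaw": 0.06,"x": -0.6625,"y": -0.84,"z": 0.05,"drz": -0.0468},
  {"jaw": 0.06,"x": -0.6625,"y": -0.84,"z": 0.05,"drz": -0.0468},
])

```text
time_s: 2.1
tool_pos: [0.4947, -0.1914, 0.1909]
ee_rot: [-0.282, -3.128, 0.002]
force: [-0.3, -0.4, -0.0]
width: 0.06
grasp_force: 0.0
```

```bash
python3 - <<'E'
from h import *
import cv2
from scipy.spatial.transform import Rotation as R
np.set_printoptions(precision=4,suppress=True)
o=r.get_obs(); M=R.from_rotvec(o["ee_rot"]).as_matrix(); print(o["tool_pos"],o["joint_positions"],o["width"],np.degrees(np.arctan2(M[1,1],M[0,1])))
print(M.T@(np.array([.4954,-.189,.121])-o["tool_pos"]))
cv2.imwrite("pics/s1.png",np.vstack([optics.snapshot("side")[180:],optics.snapshot("top")[100:320]]))
E
```

```text
[ 0.4947 -0.1914  0.1909] [-0.368   0.1258  0.7134  1.8388 -0.0866  1.2095  1.7631] 0.05999096789281701 79.69617130424263
[-0.0003  0.0026  0.0699]
```

View pics/s1.png

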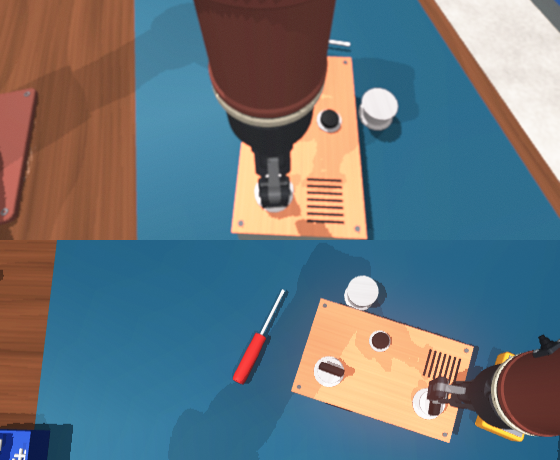

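The gripper stands squarely over the open wing: it is visible between the fingers at about (437,400) in the lower half and (273,190) in the upper. Next I descend and close.

To row units: 0.09 m / 0.8 = 0.1125, 0.0025 m / 0.8 = 0.0031.

jog_arm([
  {"jaw": 0.06,"y": 0.0031,"z": 0.0563},
  {"jaw": 0.06,"y": 0.0031,"z": 0.0875},
  {"jaw": 0.06,"y": 0.0031,"z": 0.1125},
  {"jaw": 0.06,"y": 0.0031,"z": 0.1125},
  {"jaw": 0.06,"y": 0.0031,"z": 0.1125},
], grip_force=60)

```text
time_s: 2.7
tool_pos: [0.4966, -0.1849, 0.1018]
ee_rot: [-0.271, -3.13, -0.0]
force: [0.4, 0.2, 0.7]
width: 0.0602
grasp_force: 0.0
```

jog_arm([
  {"jaw": 0},
  {"jaw": 0},
  {"jaw": 0},
  {"jaw": 0},
  {"jaw": 0},
  {"jaw": 0},
  {"jaw": 0},
  {"jaw": 0},
], grip_force=60)

```text
time_s: 3.5
tool_pos: [0.4964, -0.1882, 0.1023]
ee_rot: [0.277, 3.128, -0.003]
force: [-1.4, -5.9, 3.3]
width: 0.0103
grasp_force: 63.4
```

```bash
python3 -c "
from h import *
o=r.get_obs();print(o['force'],o['moment'])"
```

```text
[-1.39308236 -5.86215881  3.27369798] [-1.33011728  0.24193177  0.02559527]
```

Gripped, with a 6 N side load because the tool is about 3 mm off in y. I'll ease that out while pressing 12 mm.

To row units: 0.0125 m / 0.8 = 0.0156, -0.003 m / 0.8 = -0.0038.

jog_arm([
  {"jaw": 0,"y": -0.0038,"z": 0.005},
  {"jaw": 0,"y": -0.0038,"z": 0.01},
  {"jaw": 0,"y": -0.0038,"z": 0.0156},
  {"jaw": 0,"y": -0.0038,"z": 0.0156},
  {"jaw": 0,"y": -0.0038,"z": 0.0156},
])

```text
time_s: 4.0
tool_pos: [0.4964, -0.1887, 0.0896]
ee_rot: [0.274, 3.128, 0.001]
force: [-1.5, 2.8, 9.6]
width: 0.0102
grasp_force: 64.1
```

```bash
python3 -c "
from h import *
import cv2
o=r.get_obs();print(o['force'],o['moment'],o['tool_pos'],o['joint_positions']);cv2.imwrite('pics/s2.png',optics.snapshot('side')[300:,180:380])"
```

```text
[-1.47215115  2.75700176  9.61893841] [ 0.72222192  0.34837739 -0.02561715] [ 0.496449   -0.18867592  0.08957827] [-0.32484629  0.2534201   0.6909973   1.94766632 -0.19192213  1.00439898
  1.85020589]
```

Pressed about 12 mm, and the 9.6 N matches the spring. Now the clockwise turn, which is +z in the tool frame.

To row units: 0.0005 m / 0.8 = 0.0006, 1.5 rad / 3.1416 = 0.4775.

jog_arm([
  {"jaw": 0,"y": 0.0006,"drz": 0.0477},
  {"jaw": 0,"y": 0.0006,"drz": 0.0955},
  {"jaw": 0,"y": 0.0006,"drz": 0.1432},
  {"jaw": 0,"y": 0.0006,"drz": 0.191},
  {"jaw": 0,"y": 0.0006,"drz": 0.2387},
  {"jaw": 0,"y": 0.0006,"drz": 0.2865},
  {"jaw": 0,"y": 0.0006,"drz": 0.3342},
  {"jaw": 0,"y": 0.0006,"drz": 0.382},
  {"jaw": 0,"y": 0.0006,"drz": 0.4297},
  {"jaw": 0,"y": 0.0006,"drz": 0.4775},
  {"jaw": 0,"y": 0.0006,"drz": 0.5284},
  {"jaw": 0,"y": 0.0006,"drz": 0.5284},
  {"jaw": 0,"y": 0.0006,"drz": 0.5284},
  {"jaw": 0,"y": 0.0006,"drz": 0.5284},
])

```text
time_s: 5.45
tool_pos: [0.4963, -0.1894, 0.0896]
ee_rot: [2.494, 1.908, 0.001]
force: [-2.1, -1.6, 8.7]
width: 0.0104
grasp_force: 64.1
```

```bash
python3 -c "
from h import *
from scipy.spatial.transform import Rotation as R
o=r.get_obs();M=R.from_rotvec(o['ee_rot']).as_matrix();print(o['force'],o['moment'],o['tool_pos'],np.degrees(np.arctan2(M[1,1],M[0,1])),o['joint_positions'])"
```

```text
[-2.14598233 -1.58499714  8.73364486] [-0.38286065  0.4156094   0.00776354] [ 0.49627869 -0.18941026  0.08963025] -15.150723128536983 [-0.57758781  0.33747318  1.01253272  1.95666662 -0.3343463   1.02522949
  0.32202731]
```

Turned to about 1.55 rad, with almost no moment left. I'll ease up and release.

To row units: -0.007 m / 0.8 = -0.0088, -0.004 m / 0.8 = -0.005.

jog_arm([
  {"jaw": 0,"z": -0.005},
  {"jaw": 0,"z": -0.0088},
  {"jaw": 0,"z": -0.0088},
])

```text
time_s: 5.75
tool_pos: [0.4963, -0.1894, 0.0967]
ee_rot: [2.494, 1.908, 0.001]
force: [-1.2, -1.8, 5.7]
width: 0.01
grasp_force: 63.7
```

jog_arm([
  {"jaw": 0.06},
  {"jaw": 0.06},
  {"jaw": 0.06},
  {"jaw": 0.06},
  {"jaw": 0.06},
  {"jaw": 0.06},
  {"jaw": 0.06,"z": -0.025},
  {"jaw": 0.06,"z": -0.075},
  {"jaw": 0.06,"z": -0.125},
  {"jaw": 0.06,"z": -0.15},
  {"jaw": 0.06,"z": -0.15},
])

```text
time_s: 6.85
tool_pos: [0.4973, -0.1891, 0.2185]
ee_rot: [2.492, 1.908, 0.006]
force: [-0.9, -0.2, -1.4]
width: 0.06
grasp_force: 0.0
```

jog_arm([
  {"jaw": 0.06,"x": -0.1875,"y": 0.1875},
  {"jaw": 0.06,"x": -0.1875,"y": 0.1875},
  {"jaw": 0.06,"x": -0.1875,"y": 0.1875},
  {"jaw": 0.06,"x": -0.1875,"y": 0.1875},
  {"jaw": 0.06,"x": -0.1875,"y": 0.1875},
  {"jaw": 0.06,"x": -0.1875,"y": 0.1875},
])

```text
time_s: 7.45
tool_pos: [0.6003, -0.3753, 0.2133]
ee_rot: [-2.497, -1.904, 0.005]
force: [0.4, -0.3, 0.2]
width: 0.0603
grasp_force: 0.0
```

```bash
python3 -c "
from h import *
import cv2
cv2.imwrite('pics/s3.png',np.vstack([optics.snapshot('side')[180:],optics.snapshot('top')[100:320]]))"
```

```text
(no output)
```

View pics/s3.png

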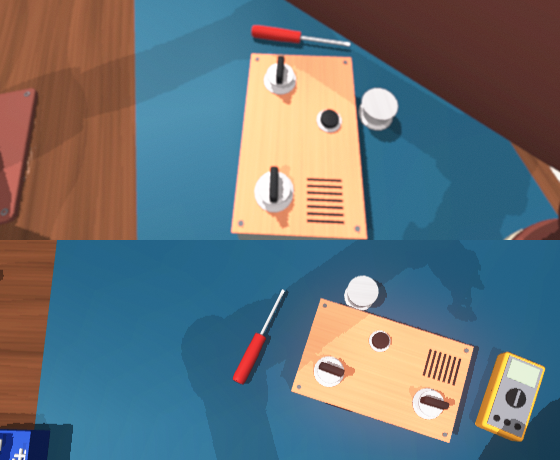

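Both wings now lie along the long side: the turned one at (434,403) in the lower half and (273,185) in the upper, the other one unchanged. The arm is clear, so I'm handing in.

```bash
python3 -c "
from cell import r, optics
print(r.close_job())"
```

```text
the job is handed in; nothing more can be done
None
```

I pressed the open stud down about 12 mm, turned it a quarter turn clockwise to about 1.55 rad, and let go. Its wing stayed along the cover's long side, which points to the cam having caught (I didn't measure its height), the other stud looks unchanged, and I handed the job in at about 7.5 s.

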